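# Set a plywood sign to the scribed line in the drilling jig

## Task

Get the plywood sign ready for drilling. Without lifting it off the jig's bed, push it gently against the aluminium fence until it lies flush and you feel the fence, then slide it along the fence until its front end lies exactly on the scribed line; there is no stop there, so do not run past the line. Then swing the clamp down by its ball and press it gently but firmly so that its pad holds the sign there, let go, and leave everything else on the table alone.

Things in the scene. Friction and masses are not known exactly. Their poses are not given: they have to be found in the camera images.
- jig: Grey drilling jig screwed to the table, a flat bed 200 mm (x) by 420 mm (y), 12 mm thick, so that its top is 12 mm above the table. Origin: on the table, under the bed; the bed spans x -100 to 100 mm and y -230 to 190 mm from it. Own y axis: along the fence, towards the scribed line, the way the sign must slide; own x axis: towards the fence.
- fence: Straight aluminium fence fixed on the bed along jig y for the bed's full length, 16 mm wide, its top 12 mm above the bed. Same origin and axes as the jig. Its working face, against which the sign seats, is the plane x = +50 mm of the jig. The sign must be pressed on it with at least 1.5 N and never with more than 12 N.
- mark (a point): Point on the scribed line: a thin black line straight across the bed at right angles to the fence, at jig y = +100 mm. This point lies on the bed's top, 35 mm from the fence's face (jig x = +15 mm), where the middle of the sign's front end belongs. Axes as the jig's. Nothing stops the sign here.
- sign: Loose plywood sign blank with a painted pumpkin, 70 mm (x) by 170 mm (y) by 16 mm thick, 0.1 to 0.25 kg, lying flat on the bed (it takes 0.5 to 3 N to slide), clear of the fence and 50 to 100 mm short of the line, turned up to 0.15 rad. Origin: centre of its underside; its axes nearly parallel to the jig's; own +y points to its front end, own +x to its fence side. Flush on the fence its origin is at jig x = +15 mm.
- sign_end (a point): Middle of the lower edge of the sign's front end, 85 mm along +y from the sign's origin. To be brought onto the scribed line.
- clamp: Hold-down clamp's steel arm. Origin: on its hinge; axes parallel to the jig's when the arm is level (angle 0), reaching over the bed towards -x of the jig. It starts standing open, 1.0 to 1.5 rad up (turned about +y). The hinge is stiff (0.3 N m of friction, about 2.5 N at the ball) and stays where it is left; after pressing, it keeps the pad pressed on the sign.
- over_pad (a point): Point on the clamp's arm, 65 mm from the hinge, under which an 18 mm black rubber pad hangs on a set-screw. The screw is left at another height each time, so the pad meets the sign with the arm anywhere from -0.05 to +0.14 rad: feel for it. The pad is sprung, 4 N per mm for 3 mm, then solid. Press it on the sign with at least 4 N, never more than 16 N.
- hinge (a point): Axis of the clamp's hinge, at jig (85, 40) mm, 28 mm above the table (level with the sign's top). The axis is parallel to jig y; opening swings the ball up and towards +x of the jig.
- ball (a point): Centre of the 22 mm black ball knob at the end of the clamp's arm. With the arm level it is 115 mm from the hinge towards -x of the jig and 45 mm above it (123 mm radius). It can be pinched from above along jig y; The arm leaves it in the plane across jig y.
- tag: Bystander: round wooden tag, 32 mm across, 6 mm thick, on the bed beyond the line.
- bottle_a: Bystander: paint bottle, 42 mm across, 115 mm tall, standing behind the jig. Origin at its foot.
- bottle_b: Bystander: paint bottle, 42 mm across, 115 mm tall, standing behind the jig.
- bottle_c: Bystander: larger paint bottle, 54 mm across, 150 mm tall, standing behind the jig.
- cup: Bystander: white cup, 68 mm across, 75 mm tall.
- brush: Bystander: paint brush lying on the table. Origin at its middle.
- apple: Bystander: flat plywood apple cut-out, about 110 mm wide, 6 mm thick.
Mind the look-alikes: they are no part of the job. There is more than one size of the sign; the one meant has the size given above.

How it is judged:
By the outcome, as a careful person would: the job done as asked, in the order asked, and still so for the second after the job is handed in, with the robot touching nothing.
It also fails if it takes over 72 s, if anything falls off the work surface, if the arm or the gripper's body presses on something with over 40 N, if the wrist force passes 120 N, or if a joint passes its speed limit or range.

## Robot

A 6-joint arm with a two-finger parallel gripper is mounted at the origin on the work surface. World frame = base frame: x ahead of the robot, y to its left, z up, the work surface at z = 0. Lengths are in m, angles in degrees, forces in N, time in s.
With the tool pointing down it reaches from about 0.35 to 0.875 m from the base axis. Payload 4.2 kg.
Tool frame: the origin (TCP) lies midway between the tips of the shut fingers; the grasp point (between the pads) lies 19 mm behind it; y points along the fingers, z is the direction in which the jaws open and shut, and the axes are right-handed (so a half turn about y gives the same grasp; the last joint's range is limited). The gripper opens to 87 mm and grips with 3 to 60 N. Pads are 19 mm wide; open, the fingers measure 117 mm over their backs; the gripper's body (75 mm by 190 mm) begins 51 mm behind the grasp point.
Start: joints at [89.358, 22.042, 0.453, 0, -68.411, -14.817], TCP at [0.167, 0.602, 0.223] pointing down, gripper open.
Joint ranges: [-179.83, 179.83], [-69.29, 118.12], [-61.27, 80.66], [-181.25, 117.63], [-171.15, -9.14], [-177.46, 177.46]. Speed limits (degrees/s): [159.86, 159.86, 180, 180, 180, 180].

## Interface

Orientations are given as [roll, pitch, yaw] about the fixed x, y, z axes, in that order (R = Rz(yaw) Ry(pitch) Rx(roll)).
In Python, from workcell import env gives the robot as it stands. The module is installed in compiled form; this text tells all that it offers. Calls block until the motion is done:
- env.goto(position, orientation): joint-space move of the TCP to a pose.
- env.move_straight(position, rotation=None, rate=0.15, force_limit=None): straight line of the TCP; rotation=None keeps the orientation; rate is the mean speed in m/s. With force_limit (N) it stops when the force on the tool has changed by that much, and returns True; else False.
- env.set_joints(angles): joint-space move.
- env.gripper_to(opening, grasp_force=None): opening from 0.0 (shut) to 1.0 (fully open); grasp_force is the grip in N (None keeps the last); returns when the fingers have stopped.
- env.dwell(seconds).
- env.inverse_kinematics(position, orientation): joint angles nearest the present ones, or None.
- env.read_state(): the state.
- env.grab_frame(name): name is "scene" or "top" or "wrist"; returns a dict with "image" (480x640x3 uint8, blue, green, red), "fx", "fy", "cx", "cy" (pixels), "D" ([k1, k2, p1, p2, k3] as OpenCV has them; the pictures are not rectified), "position" and "orientation" of the camera in the world. Camera axes: x right, y up, looking along -z (the intrinsics and any distortion apply to the point x, -y, -z); pixel columns grow to the right and rows downward; lengths in m; the calibration is good to about 2 mm. A picture is of the moment at which its call begins. There is no depth.
A pose or a line that the arm cannot do raises env.Unreachable and nothing moves.
- env.close_job(): hands the job in, once; it reports no verdict.
Trained networks look in a picture, given as the dict that the camera call returned (one of the last four; its "shot" number tells which), for a name from the list of things; names that differ only in an ending like _2 or _b are one class to them, and where a whole thing is asked for, a point or a joint stands for the part that bears it (a point fixed in the world has none). Each returns a list of dicts, best first, with "score" (0 to 1); they miss things now and then, are a little off and sometimes report something else, mostly with a low value. They report only what shows in the picture. A call takes as long as a camera call. They do not tell look-alikes from the thing itself.
- env.search_frame(picture, thing): "xyz" ([x, y, z] in m, in world coordinates, good to about 4 mm: the middle of the surface that is visible of it).
- env.trace(picture, thing): "mask" (480x640 bool, what is visible of it).
The state is a dict: "clock": time; "joint_positions": joint angles; "qvel": joint speeds; "joint_torque": joint torques, N m; "position": TCP position; "tool_rot": TCP orientation; "force": force on the tool from outside, world axes, zero at the start; "wrist_torque": the same for the moment, N m; "opening": opening from 0.0 (shut) to 1.0 (fully open).
Only numpy, scipy, OpenCV 4.12 (cv2) and the standard library are available. Lean on these libraries where they do the work, as an engineer would, in place of code of your own. Each camera call takes 0.05 s, during which the arm holds its last target.

## Working session

There is one attempt and no reset: what is moved stays moved. The work goes in short steps, each a Python script; the robot and the scene stay as the last script left them, time stands still between calls to the robot, and variables do not carry over. Pictures are saved under pics/ and viewed, and the job is handed in when it is done.

```bash
mkdir -p pics && python3 - <<'E'
from workcell import env
import cv2
for n in ("scene","top","wrist"):
    f=env.grab_frame(n)
    cv2.imwrite(f"pics/{n}0.png",f["image"])
    print(n,[f[k] for k in("fx","fy","cx","cy","D","position","orientation","shot")])
s=env.read_state();print(s)
E
```

```text
scene [612.1564580338392, 612.1564580338392, 306.8700806056846, 234.97086406574803, array([-0.20763329,  0.        ,  0.        ,  0.        ,  0.        ]), array([ 1.47884465, -0.32016541,  0.99157079]), array([47.52953686, -0.59976431, 72.25495594]), 1]
top [614.8640774159045, 614.8640774159045, 317.4442963881736, 233.25898187286415, array([-0.05063169,  0.        ,  0.        ,  0.        ,  0.        ]), array([ 0.26601009, -0.02069587,  1.35012401]), array([ 1.10810853e+01, -2.03965779e-02, -9.07677661e+01]), 2]
wrist [354.38738056109116, 354.38738056109116, 328.4374001222524, 239.03214496187957, array([-0.03076455,  0.        ,  0.        ,  0.        ,  0.        ]), array([0.23257329, 0.58444732, 0.38527229]), array([ -14.46893318,   -0.15941521, -105.47660131]), 3]
{'clock': 0.15, 'joint_positions': array([ 8.93609556e+01,  2.20803513e+01,  3.97757734e-01, -1.97042715e-02,
       -6.84113307e+01, -1.48161640e+01]), 'qvel': array([-0.05463836, -0.11185077,  0.22521737,  0.10063761,  0.06526692,
       -0.1869428 ]), 'joint_torque': array([ 6.99863922e-04, -3.91053772e+01,  1.87587708e+01,  4.22235757e+00,
        1.23644553e-02, -1.40251313e-04]), 'position': array([0.16642616, 0.60196364, 0.22171612]), 'tool_rot': array([-8.99045152e+01,  6.31716149e-03,  1.64537532e+02]), 'force': array([0.10001495, 0.61275297, 0.26251639]), 'wrist_torque': array([-0.00396288, -0.05108497, -0.01365433]), 'opening': 0.9972108661133758}
```

View pics/scene0.png

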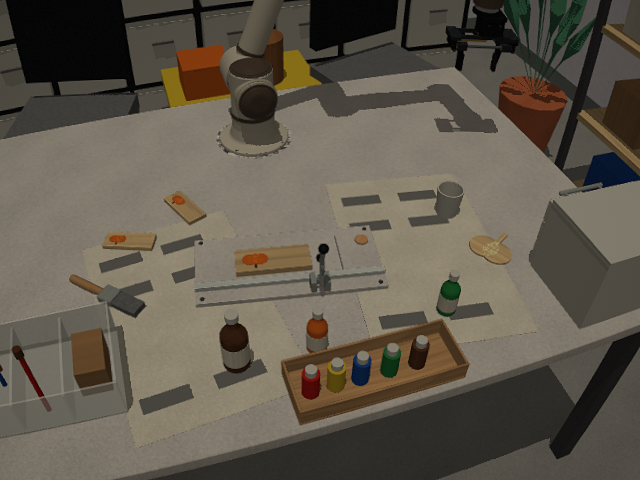

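View pics/top0.png

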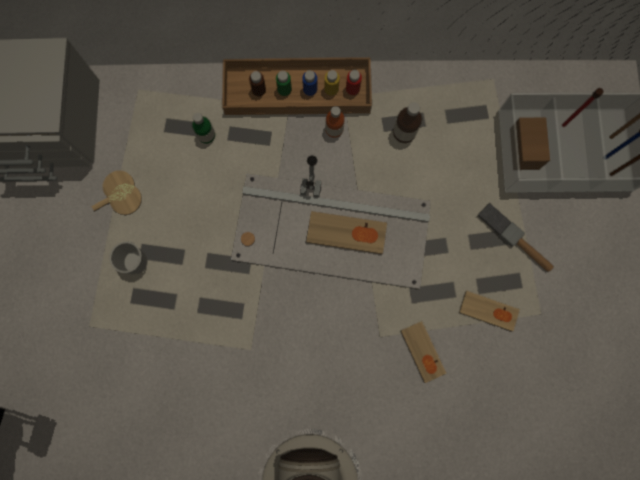

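View pics/wrist0.png

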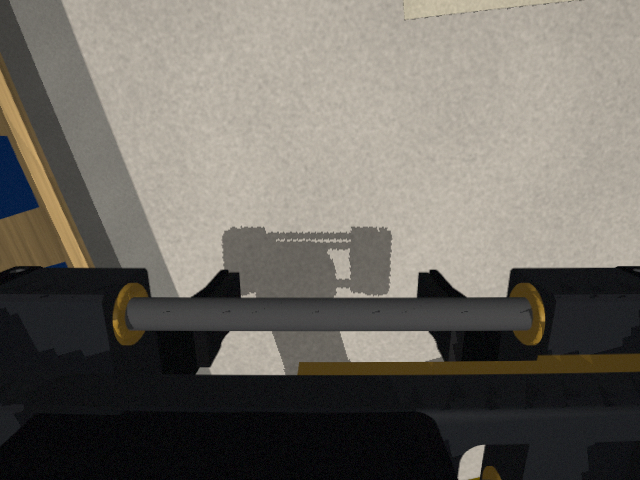

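The sign on the jig bed is at top (346,232). Two small look-alikes lie off the bed at (489,311) and (423,351). Next I'll enlarge crops to check this.

```bash
cat > h.py <<'E'
import numpy as np, cv2
from scipy.spatial.transform import Rotation as Ro
def R(o): return Ro.from_euler('xyz',o,degrees=True).as_matrix()
def K(f): return np.array([[f["fx"],0,f["cx"]],[0,f["fy"],f["cy"]],[0,0,1.]])
def pix2w(f,uv,z):
    uv=np.atleast_2d(np.array(uv,float))
    n=cv2.undistortPoints(uv[:,None],K(f),np.array(f["D"]))[:,0]
    d=np.c_[n[:,0],-n[:,1],-np.ones(len(n))]@R(f["orientation"]).T
    p=np.array(f["position"]); t=(z-p[2])/d[:,2]
    return p+d*t[:,None]
def w2pix(f,P):
    P=np.atleast_2d(P); c=(P-np.array(f["position"]))@R(f["orientation"])
    c=c*[1,-1,-1]
    return cv2.projectPoints(c,np.zeros(3),np.zeros(3),K(f),np.array(f["D"]))[0][:,0]
def crop(img,u0,v0,u1,v1,s,name):
    cv2.imwrite(name,cv2.resize(img[v0:v1,u0:u1],None,fx=s,fy=s,interpolation=cv2.INTER_CUBIC))
E
python3 - <<'E'
from workcell import env
from h import *
f=env.grab_frame("top");g=np.clip((f["image"].astype(float)*1.7),0,255).astype(np.uint8)
crop(g,225,140,445,300,3.6,"pics/top_c.png")
for t in ("sign","ball","hinge","tag","sign_end"):
    print(t,[(np.round(d["xyz"],3),round(d["score"],2)) for d in env.search_frame(f,t)])
m=env.trace(f,"sign")
for d in m:
    mm=d["mask"];ys,xs=np.nonzero(mm);r=cv2.minAreaRect(np.c_[xs,ys].astype(np.float32));bp=cv2.boxPoints(r)
    print(d["score"],r,np.round(pix2w(f,bp,.028),4).tolist())
f=env.grab_frame("scene");crop(f["image"],180,220,400,310,3.6,"pics/sc_c.png")
for t in ("sign","ball","hinge","tag"):
    print(t,[(np.round(d["xyz"],3),round(d["score"],2)) for d in env.search_frame(f,t)])
E
```

```text
sign [(array([ 0.522, -0.085,  0.029]), 0.87), (array([ 0.355, -0.4  ,  0.012]), 0.86), (array([ 0.263, -0.245,  0.015]), 0.72)]
ball [(array([ 0.64 , -0.007,  0.128]), 0.73)]
hinge [(array([ 0.646, -0.014,  0.123]), 0.7)]
tag [(array([0.516, 0.136, 0.015]), 0.51), (array([ 0.526, -0.086,  0.029]), 0.34)]
sign_end [(array([ 0.526, -0.088,  0.027]), 0.87), (array([ 0.269, -0.247,  0.011]), 0.86)]
0.67 ((423.2463073730469, 351.6170654296875), (58.318931579589844, 25.213333129882812), 65.224853515625) [[0.3117, -0.1967, 0.028], [0.3333, -0.2466, 0.028], [0.2216, -0.2935, 0.028], [0.2007, -0.2442, 0.028]]
0.65 ((489.3229675292969, 310.4002685546875), (59.824893951416016, 24.387910842895508), 19.09349250793457) [[0.3485, -0.3218, 0.028], [0.3978, -0.3418, 0.028], [0.3536, -0.462, 0.028], [0.3048, -0.4412, 0.028]]
0.59 ((346.28997802734375, 232.4700164794922), (79.33736419677734, 34.789649963378906), 8.130102157592773) [[0.5012, 0.0038, 0.028], [0.5783, -0.0078, 0.028], [0.5507, -0.1804, 0.028], [0.4741, -0.1669, 0.028]]
sign [(array([ 0.357, -0.398,  0.011]), 0.78), (array([ 0.54 , -0.084,  0.029]), 0.73), (array([ 0.276, -0.25 ,  0.008]), 0.63), (array([ 0.538, -0.441,  0.02 ]), 0.35), (array([ 0.653, -0.014,  0.1  ]), 0.25)]
ball [(array([ 0.651, -0.018,  0.102]), 0.6)]
hinge [(array([ 0.656, -0.012,  0.101]), 0.65), (array([ 0.783, -0.231,  0.085]), 0.19)]
tag [(array([0.521, 0.128, 0.018]), 0.65), (array([ 0.652, -0.014,  0.101]), 0.48)]
```

View pics/top_c.png

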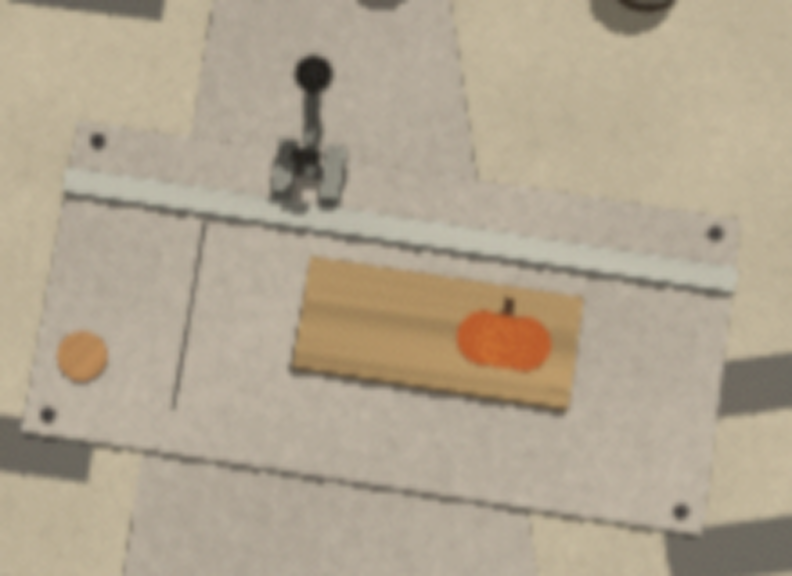

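View pics/sc_c.png

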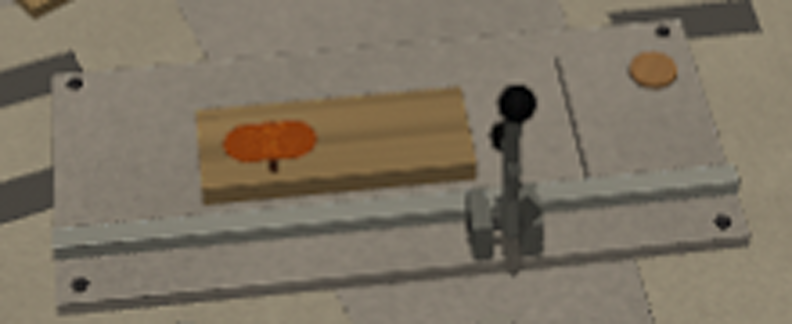

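Confirmed: the sign on the bed at (346,232) is the one meant, at about 75×172 mm by mask. The other two are about 54×130 mm and lie on the table. Next I'll fit the jig roughly from the top picture.

```bash
cat >> h.py <<'E'
from scipy.optimize import least_squares
def fitjig(f,uv,pts,x0=(.53,0,-.14)):
    uv=np.array(uv,float);pts=np.array(pts,float)/1000
    def P(p):
        c,s=np.cos(p[2]),np.sin(p[2])
        return np.c_[p[0]+c*pts[:,0]-s*pts[:,1],p[1]+s*pts[:,0]+c*pts[:,1],pts[:,2]]
    r=least_squares(lambda p:(w2pix(f,P(p))-uv).ravel(),x0,loss='soft_l1')
    return r.x,(w2pix(f,P(r.x))-uv)
def j2w(J,p):
    p=np.atleast_2d(p).astype(float);c,s=np.cos(J[2]),np.sin(J[2])
    q=p.copy();q[:,0]=J[0]+c*p[:,0]-s*p[:,1];q[:,1]=J[1]+s*p[:,0]+c*p[:,1];return q
def w2j(J,p):
    p=np.atleast_2d(p).astype(float);c,s=np.cos(J[2]),np.sin(J[2])
    q=p.copy();d=p[:,:2]-np.array(J[:2]);q[:,0]=c*d[:,0]+s*d[:,1];q[:,1]=-s*d[:,0]+c*d[:,1];return q
E
python3 - <<'E'
from workcell import env
from h import *
f=env.grab_frame("top")
cr=np.array([[77,122],[740,216],[700,533],[22,432],[207,224],[174,409],[65,197],[733,292]],float)
uv=(cr+.5)/3.6-.5+[225,140]
pts=[[100,190,12],[100,-230,12],[-100,-230,12],[-100,190,12],[50,100,12],[-65,100,12],[50,190,24],[50,-230,24]]
J,e=fitjig(f,uv,pts);print(J,np.round(e,1).tolist())
sg=(np.array([[308,257],[582,296],[568,407],[293,368]],float)+.5)/3.6-.5+[225,140]
print(np.round(w2j(J,pix2w(f,sg,.028))*1000,1))
E
```

```text
[ 0.53793547 -0.03610203 -0.15901136] [[-0.3, 0.5], [0.1, 0.6], [1.1, 0.5], [-0.2, 1.0], [-0.6, -1.0], [0.5, -2.3], [-1.3, -0.5], [0.5, -0.1]]
[[  32.5   32.3   28. ]
 [  32.6 -137.    28. ]
 [ -36.8 -137.1   28. ]
 [ -37.2   31.2   28. ]]
```

```bash
python3 - <<'E'
from workcell import env
from h import *
J=[.5379,-.0361,-.1590];yaw=np.degrees(J[2])
p=j2w(J,[-.075,-.01,.16])[0]
q=env.inverse_kinematics(p,[-90,0,yaw+180]);q2=env.inverse_kinematics(p,[-90,0,yaw]);print(q,q2)
env.goto(p,[-90,0,yaw+180])
env.gripper_to(0.75)
env.dwell(.2)
f=env.grab_frame("wrist");cv2.imwrite("pics/w1.png",f["image"]);np.save("pics/w1.npy",f,allow_pickle=True)
s=env.read_state();print(s["clock"],s["position"],s["tool_rot"],s["force"],s["opening"])
print(f["position"],f["orientation"])
E
```

```text
[ 1.59479787e+01  9.78253254e+00 -2.67052946e+01  2.54444375e-14
 -5.35121728e+01  6.49419924e+01] [ 1.59479787e+01  9.78253254e+00 -2.67052946e+01 -2.54444375e-14
 -5.35121728e+01 -1.15058008e+02]
4.25 [ 0.46224637 -0.03412381  0.15999846] [-8.99999780e+01 -9.38546984e-04  1.70887147e+02] [ 0.44548328  0.35896863 -0.60984156] 0.7481885990045596
[ 0.52994096 -0.04450122  0.32369821] [-1.44796081e+01 -4.59258738e-02 -9.91222229e+01]
```

View pics/w1.png

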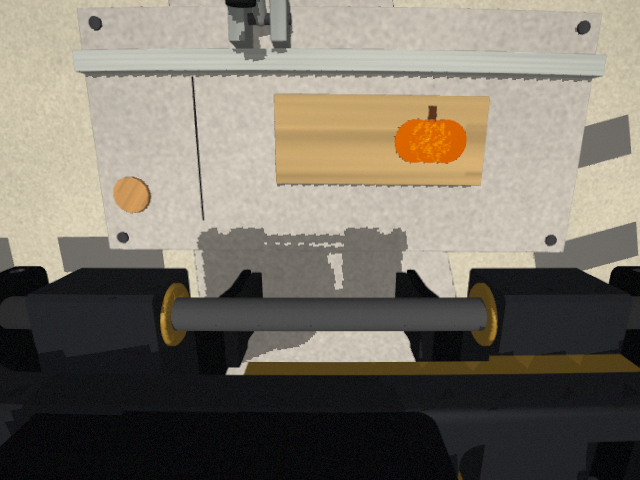

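Clear wrist view: fence across rows 50–75, scribed line from (193,77) to (203,219), and sign with corners near (275,94), (489,97), (481,185) and (277,185). Zooming in to measure.

```bash
python3 - <<'E'
from h import *
f=np.load("pics/w1.npy",allow_pickle=True).item();g=f["image"]
a=cv2.resize(g[0:130,70:270],None,fx=4,fy=4,interpolation=cv2.INTER_CUBIC)
cv2.imwrite("pics/w1a.png",a)
crop(g,440,0,620,130,4,"pics/w1b.png")
crop(g,90,150,300,260,3.8,"pics/w1c.png")
crop(g,440,150,620,260,4,"pics/w1d.png")
E
```

```text
(no output)
```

View pics/w1a.png

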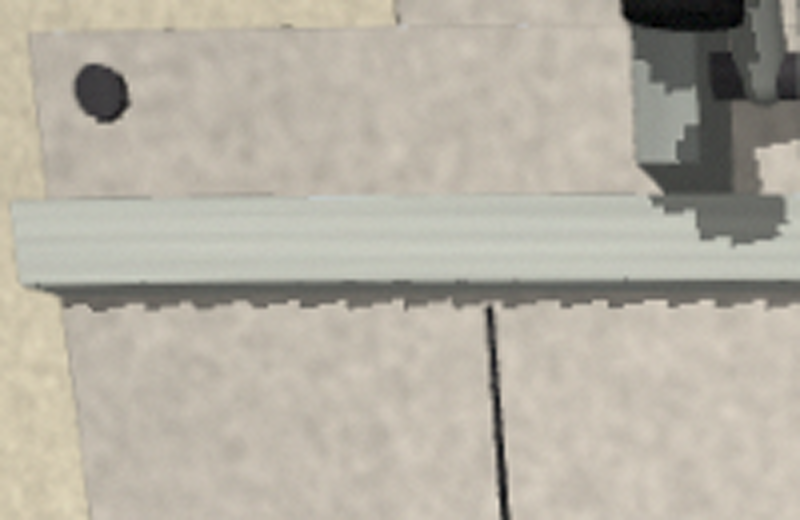

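View pics/w1b.png

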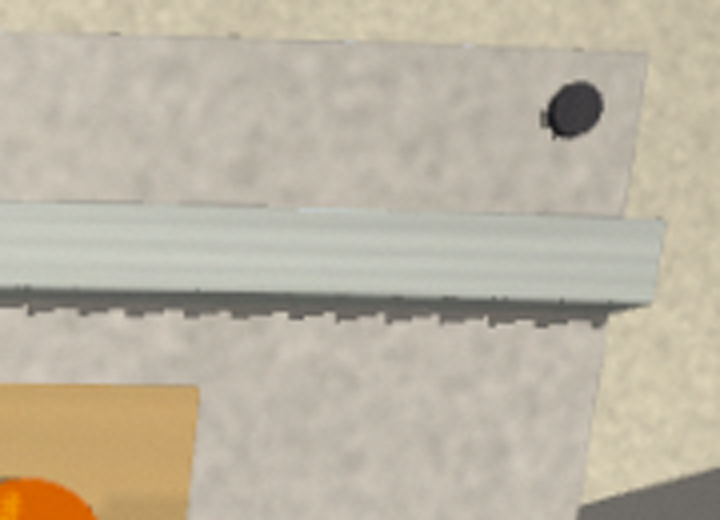

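View pics/w1c.png

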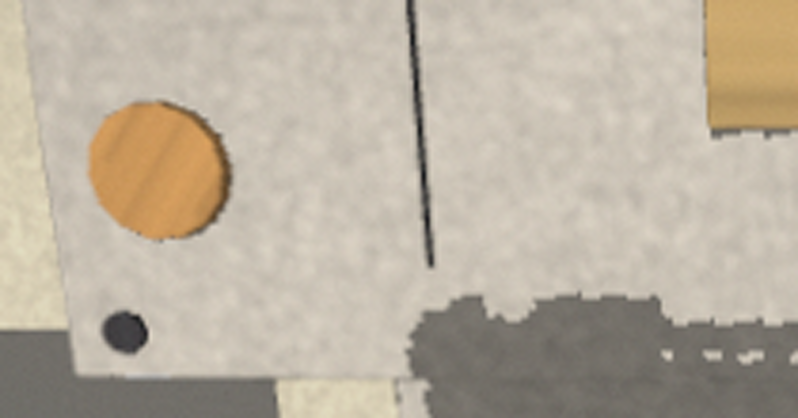

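View pics/w1d.png

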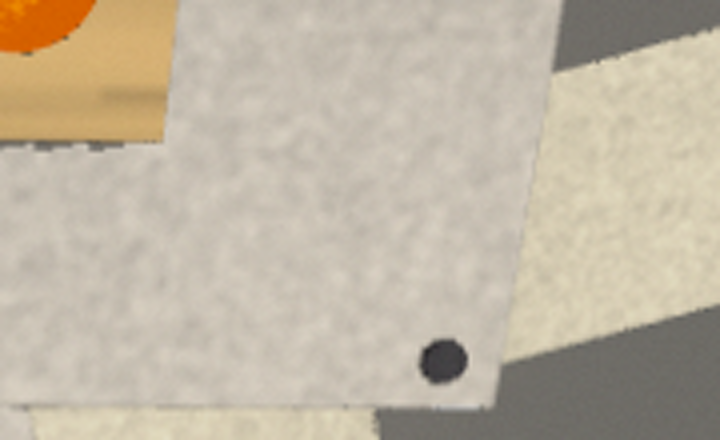

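```bash
python3 - <<'E'
from h import *
f=np.load("pics/w1.npy",allow_pickle=True).item()
def C(p,s,o): return (np.array(p,float)+.5)/s-.5+np.array(o)
A=(4,(70,0));B=(4,(440,0));Cc=(3.8,(90,150));D=(4,(440,150))
uv=[C((30,33),*A),C((22,284),*A),C((647,52),*B),C((651,301),*B),C((76,376),*Cc),C((494,407),*D)]
pts=[[100,190,12],[50,190,24],[100,-230,12],[50,-230,24],[-100,190,12],[-100,-230,12]]
J,e=fitjig(f,uv,pts);print(J,np.round(e,1).tolist())
ln=[C((490,306),*A),C((504,519),*A),C((408,2),*Cc),C((432,266),*Cc)]
print("line",np.round(w2j(J,pix2w(f,ln,.012))*1000,1).tolist())
sg=[(275,94),C((200,386),*B),C((164,142),*D),C((711,128),*Cc)]
print("sign",np.round(w2j(J,pix2w(f,sg,.028))*1000,1).tolist())
E
```

```text
[ 0.540763   -0.03493547 -0.16588373] [[-0.4, -0.6], [0.3, 0.5], [0.2, -0.6], [-0.2, 0.6], [0.5, -0.0], [-0.4, -0.0]]
line [[47.7, 100.7, 12.0], [5.6, 101.1, 12.0], [-11.6, 101.3, 12.0], [-72.3, 100.6, 12.0]]
sign [[31.6, 30.7, 28.0], [31.8, -138.4, 28.0], [-38.2, -138.7, 28.0], [-38.0, 31.2, 28.0]]
```

```bash
cat >> h.py <<'E'
J=np.array([.5407,-.0351,-.1648]);YAW=np.degrees(J[2])
def jp(x,y,z): return j2w(J,[x/1000,y/1000,z/1000])[0]
def st(env,label=""):
    s=env.read_state();p=w2j(J,s["position"])[0]*1000
    c,sn=np.cos(J[2]),np.sin(J[2]);F=s["force"]
    print(label,"t",round(s["clock"],2),"jig",np.round(p,2),"F",np.round([c*F[0]+sn*F[1],-sn*F[0]+c*F[1],F[2]],2),"op",round(s["opening"],3))
    return p
E
python3 - <<'E'
from workcell import env
from h import *
env.move_straight(jp(-64,-54,60),[-90,0,YAW+180],rate=.15);st(env)
env.move_straight(jp(-64,-54,17.5),rate=.08);st(env)
env.move_straight(jp(-52,-54,17.5),rate=.05);env.dwell(.1);st(env)
print(env.move_straight(jp(-26,-54,17.5),rate=.012,force_limit=6))
for i in range(3): st(env);env.dwell(.1)
f=env.grab_frame("wrist");cv2.imwrite("pics/w2.png",f["image"])
E
```

```text
t 5.12 jig [-63.38 -53.75  60.58] F [-0.07  0.11 -0.43] op 0.747
 t 5.81 jig [-63.58 -53.81  17.86] F [-0.47  0.15  0.36] op 0.75
 t 6.3 jig [-52.08 -54.06  17.49] F [-0.11  0.51  0.08] op 0.754
True
 t 7.91 jig [-32.35 -54.28  16.82] F [ 0.13 -0.41  0.38] op 0.755
 t 8.01 jig [-32.81 -54.39  16.53] F [ 0.29 -0.44 -0.47] op 0.751
 t 8.11 jig [-33.1  -54.46  16.41] F [ 0.31 -0.27  0.06] op 0.753
```

View pics/w2.png

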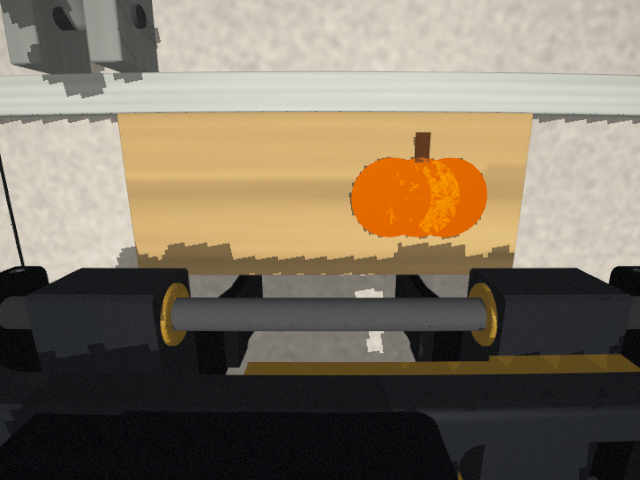

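The sign's fence edge (row 112) meets the fence along its whole length, so it is seated. The force had already fallen off when read, so I'll press again slowly to confirm the fence contact.

```bash
python3 - <<'E'
from workcell import env
from h import *
p=st(env)
for k in range(12):
    p0=p[0]
    r=env.move_straight(jp(-33.1+.4*(k+1),-54.3,17),rate=.01,force_limit=6)
    p=st(env,f"{k} {r}")
    s=env.read_state();c,sn=np.cos(J[2]),np.sin(J[2]);F=s["force"]
    if r or -(c*F[0]+sn*F[1])>5.0: break
env.dwell(.1);st(env)
E
```

```text
t 8.26 jig [-33.22 -54.47  16.38] F [ 0.5  -0.06 -0.33] op 0.754
0 False t 8.51 jig [-32.59 -54.27  17.03] F [-1.12  0.6  -0.23] op 0.75
1 False t 8.76 jig [-32.29 -54.28  16.99] F [0.18 0.41 0.71] op 0.75
2 False t 9.01 jig [-31.89 -54.31  16.99] F [-0.04 -0.14  0.05] op 0.745
3 False t 9.26 jig [-31.85 -54.36  16.93] F [-1.62 -0.19  0.8 ] op 0.751
4 False t 9.51 jig [-31.78 -54.4   16.88] F [-1.47  0.23  2.01] op 0.753
5 False t 9.76 jig [-31.74 -54.44  16.85] F [-4.52  1.7   3.42] op 0.748
6 False t 10.01 jig [-31.75 -54.48  16.8 ] F [-5.62  2.34  3.48] op 0.75
 t 10.11 jig [-31.76 -54.51  16.78] F [-5.15  1.99  3.96] op 0.753
```

```bash
python3 - <<'E'
from workcell import env
from h import *
env.move_straight(jp(-45,-54.5,17.5),rate=.06)
env.move_straight(jp(-60,-70,90),rate=.2)
O=[-90,0,YAW-90]
print(env.inverse_kinematics(jp(8,-172,90),O))
env.goto(jp(8,-172,90),O);st(env)
env.gripper_to(.45);st(env)
f=env.grab_frame("wrist");cv2.imwrite("pics/w3.png",f["image"]);np.save("pics/w3.npy",f,allow_pickle=True)
E
```

```text
[ -5.01540827  23.3122421  -18.81241524   0.         -47.87534266
 175.57306381]
 t 12.61 jig [   7.76 -171.8    89.4 ] F [-0.04  0.35  0.09] op 0.75
 t 13.37 jig [   7.99 -172.01   90.01] F [-1.01  0.32 -0.21] op 0.451
```

View pics/w3.png

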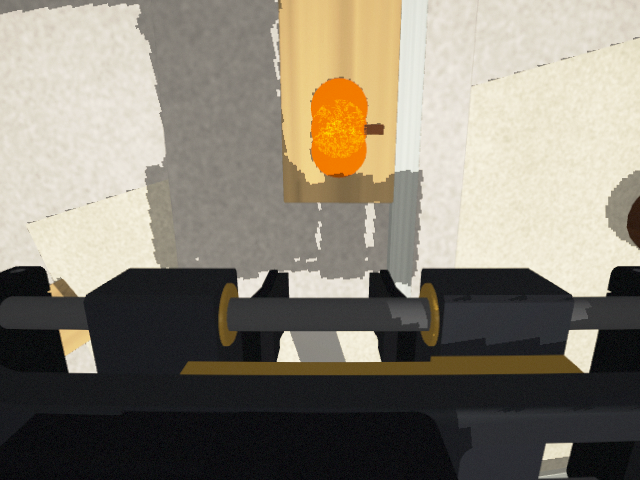

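The sign lies flush along the fence and its rear edge is at row 202. I'll measure that edge, then push to about 10 mm short of the line.

```bash
python3 - <<'E'
from workcell import env
from h import *
f=np.load("pics/w3.npy",allow_pickle=True).item()
print(np.round(w2j(J,pix2w(f,[(284,202),(393,202),(280,60),(400,20)],.028))*1000,1).tolist())
env.move_straight(jp(8,-170,17.5),rate=.1);env.dwell(.1);st(env)
print(env.move_straight(jp(8.1,-155,17.5),rate=.05,force_limit=6));st(env)
print(env.move_straight(jp(9,-91,17.5),rate=.03,force_limit=10));st(env);env.dwell(.1);st(env)
env.move_straight(jp(9,-95,17.5),rate=.05)
env.move_straight(jp(9,-50,110),rate=.15);env.dwell(.1)
f=env.grab_frame("wrist");cv2.imwrite("pics/w4.png",f["image"]);np.save("pics/w4.npy",f,allow_pickle=True)
st(env)
t=env.grab_frame("top");cv2.imwrite("pics/top4.png",t["image"]);np.save("pics/top4.npy",t,allow_pickle=True)
E
```

```text
[[-20.0, -137.5, 28.0], [49.8, -137.5, 28.0], [-19.9, -53.6, 28.0], [49.5, -32.2, 28.0]]
 t 14.39 jig [   8.66 -169.99   18.31] F [ 0.39  0.13 -1.04] op 0.451
False
 t 14.84 jig [   8.2  -154.52   17.63] F [-0.65 -0.44  0.01] op 0.451
False
 t 17.12 jig [  9.55 -90.81  17.68] F [-0.76  0.57 -0.29] op 0.451
 t 17.23 jig [  9.35 -90.89  17.63] F [-0.26  0.19  0.13] op 0.453
 t 18.46 jig [  8.23 -50.51 108.8 ] F [-0.45 -0.9  -0.06] op 0.448
```

View pics/w4.png

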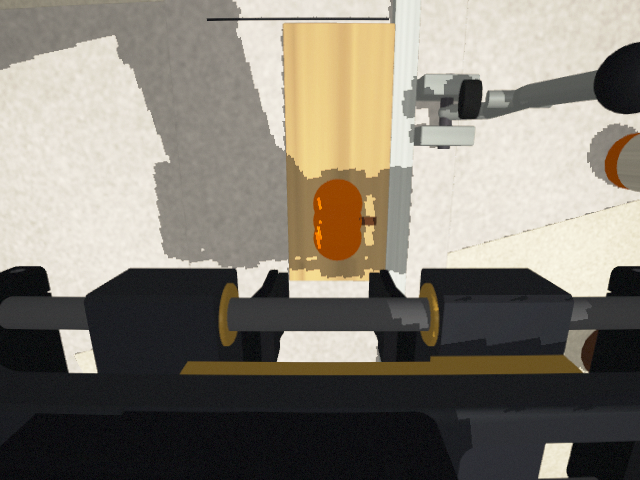

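```bash
python3 - <<'E'
from h import *
f=np.load("pics/w4.npy",allow_pickle=True).item()
crop(f["image"],270,0,430,60,5,"pics/w4a.png")
g=cv2.cvtColor(f["image"],cv2.COLOR_BGR2GRAY).astype(float)
# line rows in columns & sign edge rows, subpixel
for u in (230,260,275): 
    c=g[10:30,u];w=np.clip(150-c,0,None);print(u,"line row",10+(w*np.arange(20)).sum()/w.sum() if w.sum() else None)
for u in (295,320,350,380): print(u,g[12:32,u].astype(int), f["image"][12:32,u,0].tolist())
E
```

```text
230 line row 19.100175746924428
260 line row 18.576719576719576
275 line row 18.5699481865285
295 [230 230 229 227 226 161  58  43 206 230 205 173 185 184 185 186 186 188
 186 186] [220, 220, 218, 217, 216, 151, 55, 45, 192, 220, 188, 122, 121, 119, 121, 122, 121, 123, 121, 120]
320 [227 227 227 225 224 155  62  46 212 231 206 191 205 204 206 205 206 207
 208 205] [216, 217, 215, 214, 212, 146, 62, 48, 197, 220, 187, 129, 134, 134, 136, 133, 134, 136, 138, 134]
350 [225 224 223 225 199 122  59  44 213 230 229 183 195 194 194 194 194 194
 193 195] [213, 212, 210, 214, 185, 114, 59, 44, 198, 221, 220, 132, 126, 127, 127, 128, 128, 127, 126, 128]
380 [227 227 225 222 223 169  58  45 191 226 226 197 200 203 202 201 200 202
 202 201] [216, 217, 214, 208, 210, 157, 59, 48, 179, 215, 214, 150, 131, 132, 132, 132, 131, 132, 133, 133]
```

View pics/w4a.png

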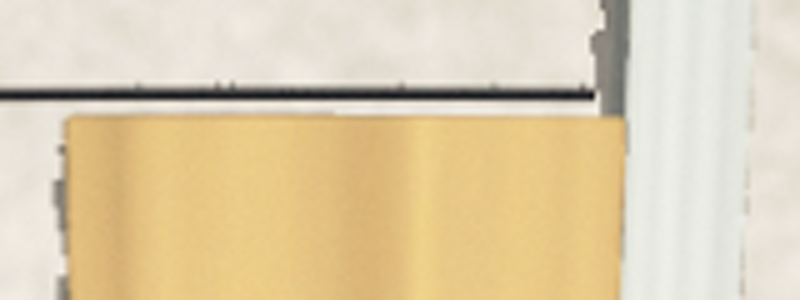

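```bash
python3 - <<'E'
from h import *
f=np.load("pics/w4.npy",allow_pickle=True).item()
print("line",np.round(w2j(J,pix2w(f,[(295,18.3),(380,18.3)],.012))*1000,2).tolist())
print("edge",np.round(w2j(J,pix2w(f,[(295,22.3),(380,22.5)],.028))*1000,2).tolist())
print("dy/dpx",np.round(w2j(J,pix2w(f,[(295,21.3)],.028))*1000,2).tolist())
t=np.load("pics/top4.npy",allow_pickle=True).item()
g=np.clip(t["image"].astype(float)*1.7,0,255).astype(np.uint8)
crop(g,240,170,400,280,5,"pics/top4a.png")
E
```

```text
line [[-13.66, 101.17, 12.0], [42.5, 101.12, 12.0]]
edge [[-12.31, 93.8, 28.0], [40.52, 93.64, 28.0]]
dy/dpx [[-12.3, 94.36, 28.0]]
```

View pics/top4a.png

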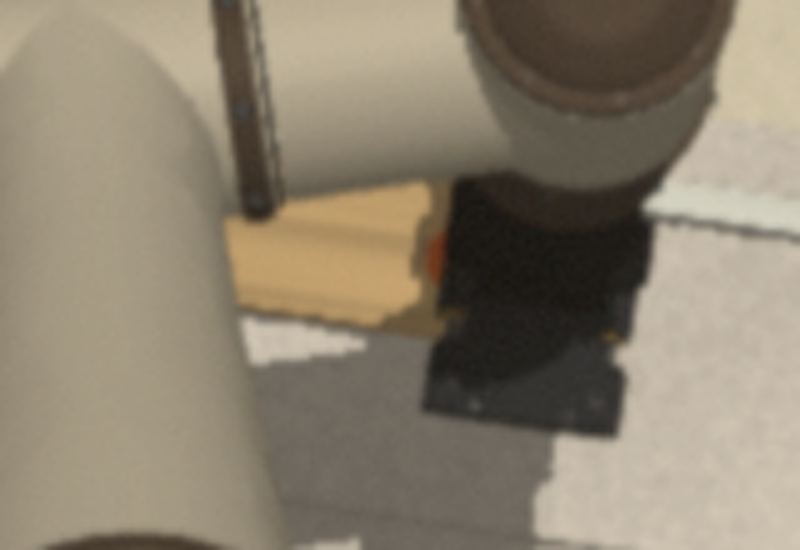

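The front edge is 7.4 mm short of the line: edge row 22.4, line row 18.3. I'll push 6.4 mm, then look again.

```bash
cat > look.py <<'E'
from workcell import env
from h import *
def look(n,x=9,y=-45,z=110):
    p=st(env)
    env.move_straight(jp(x,p[1]-4,17.5),rate=.05)
    env.move_straight(jp(x,y,z),rate=.17);env.dwell(.1)
    f=env.grab_frame("wrist");np.save(f"pics/{n}.npy",f,allow_pickle=True);st(env,"look")
    im=f["image"]; L=[];E=[]
    for u in range(270,420,2): pass
    crop(im,270,0,430,80,5,f"pics/{n}a.png")
    return f
E
python3 - <<'E'
from look import *
env.move_straight(jp(9,-95,60),rate=.17)
env.move_straight(jp(9,-95,17.5),rate=.1);env.dwell(.1);st(env)
print(env.move_straight(jp(9,-84.6,17.5),rate=.015,force_limit=10));st(env);env.dwell(.15);st(env)
f=look("w5",9,-35)
g=f["image"]
for u in (280,300,330,360,385): print(u,g[10:50,u,0].tolist())
E
```

```text
t 19.73 jig [  9.83 -94.72  18.45] F [0.14 0.24 1.4 ] op 0.455
False
 t 20.57 jig [  8.98 -84.52  17.45] F [-0.61  0.18 -0.2 ] op 0.452
 t 20.72 jig [  8.91 -84.54  17.38] F [-0.05 -0.36  0.42] op 0.452
 t 20.72 jig [  8.91 -84.54  17.38] F [-0.05 -0.36  0.42] op 0.452
look t 21.89 jig [  8.16 -35.67 108.71] F [ 0.24 -0.16  0.42] op 0.449
280 [220, 219, 217, 214, 211, 210, 216, 219, 220, 219, 218, 215, 215, 215, 217, 218, 218, 215, 217, 215, 218, 220, 221, 221, 221, 221, 218, 220, 222, 222, 212, 163, 110, 49, 106, 162, 203, 220, 221, 220]
300 [220, 219, 217, 218, 214, 212, 212, 211, 209, 208, 210, 209, 210, 213, 216, 219, 221, 220, 219, 217, 218, 218, 216, 217, 216, 218, 198, 131, 129, 131, 133, 131, 130, 132, 131, 132, 130, 131, 133, 133]
330 [220, 218, 219, 219, 216, 219, 219, 221, 223, 223, 224, 221, 217, 216, 215, 215, 215, 215, 216, 216, 217, 216, 217, 216, 216, 219, 193, 130, 130, 131, 130, 131, 131, 131, 128, 129, 130, 130, 131, 131]
360 [208, 208, 212, 216, 220, 221, 221, 220, 219, 220, 219, 218, 218, 216, 214, 214, 215, 218, 218, 218, 219, 220, 220, 220, 218, 219, 194, 132, 135, 132, 135, 136, 133, 134, 134, 133, 132, 135, 135, 134]
385 [216, 212, 210, 210, 208, 212, 216, 217, 218, 220, 223, 223, 221, 221, 221, 220, 221, 221, 221, 220, 220, 220, 221, 222, 223, 226, 215, 129, 137, 134, 133, 135, 136, 137, 137, 135, 134, 139, 133, 135]
```

View pics/w5a.png

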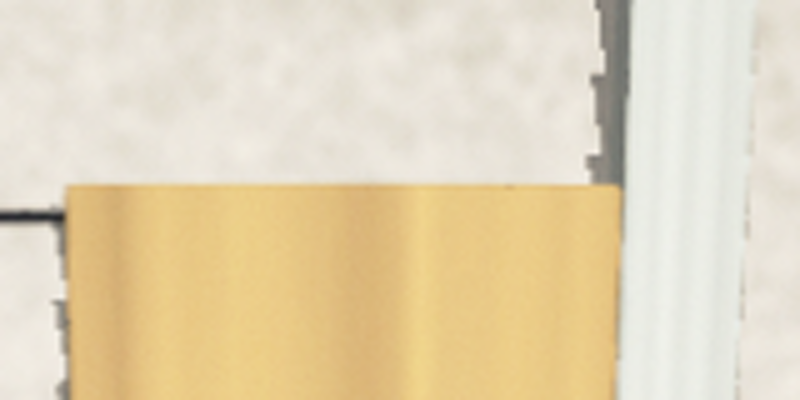

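```bash
python3 - <<'E'
from h import *
f=np.load("pics/w5.npy",allow_pickle=True).item()
g=f["image"][:,:,0].astype(float)
for u in range(215,283,8):
    c=g[34:52,u];w=np.clip(195-c,0,None);r=34+(w*np.arange(18)).sum()/w.sum()
    print(u,round(r,2),np.round(w2j(J,pix2w(f,[(u,r)],.012))*1000,2).tolist())
print("edge",np.round(w2j(J,pix2w(f,[(295,26.4),(385,26.5)],.028))*1000,2).tolist())
print(np.round(w2j(J,[f["position"]])*1000,1))
E
```

```text
215 42.67 [[-67.89, 101.62, 12.0]]
223 42.62 [[-62.48, 101.58, 12.0]]
231 42.62 [[-57.09, 101.53, 12.0]]
239 45.4 [[-51.79, 99.75, 12.0]]
247 43.07 [[-46.32, 101.14, 12.0]]
255 43.02 [[-40.94, 101.12, 12.0]]
263 42.97 [[-35.56, 101.11, 12.0]]
271 42.92 [[-30.18, 101.1, 12.0]]
279 42.91 [[-24.82, 101.07, 12.0]]
edge [[-12.47, 106.3, 28.0], [43.57, 106.2, 28.0]]
[[  9.   32.9 272.3]]
```

The picture shows the front edge at y = 106.3 against the line at 101.1, so the sign is about 5 mm past the line. The push itself stopped short. My diagonal retreat dragged the fingers against the sign's rear end before they cleared its top. I'll push it back from the front, and from now on back off fully and lift straight up. First I'll check the clearances to the tag and the ball.

```bash
python3 - <<'E'
from look import *
f=np.load("pics/w1.npy",allow_pickle=True).item()
print("tag",np.round(w2j(J,pix2w(f,[(131,195)],.018))*1000,1))
for y,z in((135,110),(135,17.5),(112,17.5),(135,80),(-20,120)):
    print(y,z,np.round(env.inverse_kinematics(jp(5,y,z),[-90,0,YAW-90]),1))
t=env.grab_frame("scene");cv2.imwrite("pics/sc5.png",t["image"][150:330,150:450].repeat(2,0).repeat(2,1))
E
```

```text
tag [[-49.3 160.6  18. ]]
135 110 [ 25.8  23.3 -15.2   0.  -51.4 144.7]
135 17.5 [ 25.8  30.2 -20.1   0.  -39.6 144.7]
112 17.5 [ 23.8  29.7 -21.2   0.  -39.1 146.7]
135 80 [ 25.8  25.4 -17.    0.  -47.6 144.7]
-20 120 [ 11.2  20.  -18.9   0.  -51.1 159.4]
```

View pics/sc5.png

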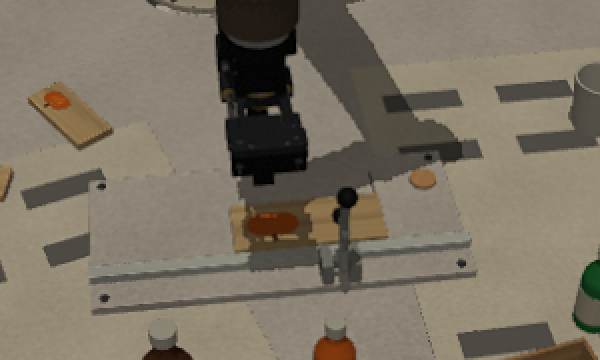

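```bash
cat > look2.py <<'E'
from look import *
def measure(n,y=-35,z=115,x=9):
    env.move_straight(jp(x,y,z),rate=.2);env.dwell(.15)
    f=env.grab_frame("wrist");np.save(f"pics/{n}.npy",f,allow_pickle=True);st(env,"look")
    crop(f["image"],200,0,430,110,3.4,f"pics/{n}a.png")
    b=f["image"][:,:,0].astype(float)
    for u in (295,320,350,380):
        c=b[5:150,u]; k=np.nonzero(c<150)[0]
        print(u,"first wood/dark row",5+k[0] if len(k) else None, c[max(k[0]-3,0):k[0]+8].astype(int).tolist())
    for u in (220,250,262,270,278):
        c=b[5:150,u];i=int(np.argmin(c));w=np.clip(190-c[max(i-4,0):i+5],0,None);print(u,"line",round(5+max(i-4,0)+(w*np.arange(len(w))).sum()/max(w.sum(),1e-6),2))
    return f
E
python3 - <<'E'
from look2 import *
env.move_straight(jp(8,-35,130),rate=.15)
env.move_straight(jp(5,130,130),rate=.2)
env.move_straight(jp(5,130,17.5),rate=.12);env.dwell(.15);st(env)
print(env.move_straight(jp(5.5,115,17.5),rate=.02,force_limit=8));st(env);env.dwell(.1);st(env)
env.move_straight(jp(5,128,17.5),rate=.06)
env.move_straight(jp(5,128,130),rate=.15)
measure("w6",-35,130)
E
```

```text
t 24.43 jig [  5.48 130.31  18.38] F [ 0.19 -0.1   0.67] op 0.45
False
 t 25.33 jig [  5.56 115.05  17.53] F [-0.77 -0.37  0.26] op 0.455
 t 25.43 jig [  5.56 115.14  17.53] F [-0.25 -0.01 -0.35] op 0.448
look t 27.87 jig [  9.06 -34.07 129.98] F [ 0.46  0.75 -0.42] op 0.448
295 first wood/dark row 49 [216, 217, 177, 127, 115, 114, 115, 113, 117, 115, 113]
320 first wood/dark row 49 [218, 216, 172, 135, 130, 130, 131, 133, 129, 132, 132]
350 first wood/dark row 50 [218, 197, 150, 134, 136, 136, 139, 137, 138, 136, 135]
380 first wood/dark row 50 [220, 203, 150, 127, 132, 133, 132, 133, 132, 133, 132]
220 line 53.98
250 line 53.91
262 line 53.87
270 line 53.75
278 line 53.8
```

View pics/w6a.png

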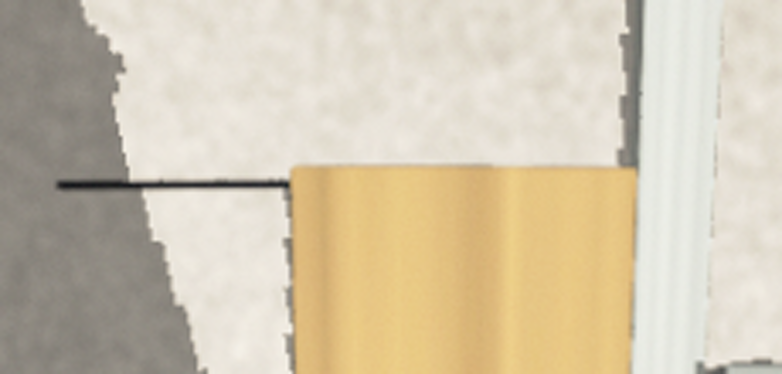

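```bash
python3 - <<'E'
from h import *
f=np.load("pics/w6.npy",allow_pickle=True).item()
print("line",np.round(w2j(J,pix2w(f,[(220,53.98),(270,53.8)],.012))*1000,2).tolist())
print("edge",np.round(w2j(J,pix2w(f,[(295,48.6),(380,48.8)],.028))*1000,2).tolist())
print(np.round(w2j(J,[f["position"]])*1000,1))
E
```

```text
line [[-69.9, 101.08, 12.0], [-33.28, 100.98, 12.0]]
edge [[-13.59, 100.45, 28.0], [44.68, 100.45, 28.0]]
[[  9.5  34.4 293.6]]
```

```bash
python3 - <<'E'
from look2 import *
f=measure("w7",25,130)
print(np.round(w2j(J,[f["position"]])*1000,1))
b=f["image"][:,:,0]
for u in (295,320,350,380): print(u,b[130:190,u].tolist())
E
```

```text
look t 28.52 jig [  8.87  24.42 129.97] F [0.44 0.28 0.17] op 0.446
295 first wood/dark row 137 [219, 220, 204, 59, 113, 120, 118, 116, 117, 119, 118]
320 first wood/dark row 135 [220, 218, 204, 126, 116, 71, 126, 136, 136, 135, 134]
350 first wood/dark row 136 [220, 220, 200, 119, 73, 128, 138, 138, 138, 137, 137]
380 first wood/dark row 98 [219, 220, 169, 129, 131, 178, 191, 191, 193, 188, 191]
220 line 147.06
250 line 137.16
262 line 137.08
270 line 138.09
278 line 137.39
[[  9.4  93.1 293.6]]
295 [219, 219, 219, 219, 219, 220, 204, 59, 113, 120, 118, 116, 117, 119, 118, 116, 120, 119, 118, 121, 117, 118, 117, 117, 118, 118, 116, 117, 116, 119, 115, 117, 119, 102, 68, 70, 71, 71, 71, 69, 69, 69, 71, 70, 69, 72, 73, 73, 71, 70, 71, 74, 73, 73, 71, 72, 72, 73, 75, 70]
320 [219, 219, 220, 218, 204, 126, 116, 71, 126, 136, 136, 135, 134, 134, 138, 135, 136, 135, 136, 134, 136, 138, 138, 135, 134, 136, 134, 135, 136, 135, 132, 134, 135, 132, 131, 116, 79, 76, 76, 81, 77, 77, 80, 78, 78, 76, 79, 79, 78, 80, 81, 78, 77, 78, 78, 80, 79, 81, 79, 80]
350 [223, 222, 222, 220, 220, 200, 119, 73, 128, 138, 138, 138, 137, 137, 137, 136, 137, 138, 138, 139, 139, 140, 138, 138, 136, 138, 136, 136, 136, 138, 135, 136, 137, 137, 136, 120, 81, 81, 83, 82, 79, 79, 82, 85, 79, 81, 81, 82, 82, 82, 83, 81, 81, 81, 78, 83, 80, 78, 79, 79]
380 [130, 130, 130, 130, 128, 129, 123, 116, 120, 133, 132, 135, 134, 132, 130, 131, 134, 134, 131, 133, 131, 134, 133, 132, 131, 131, 132, 132, 133, 132, 133, 132, 131, 119, 77, 77, 77, 74, 77, 76, 76, 78, 77, 77, 76, 79, 77, 77, 78, 77, 76, 74, 77, 79, 78, 76, 75, 76, 79, 78]
```

```bash
python3 - <<'E'
from h import *
f=np.load("pics/w7.npy",allow_pickle=True).item()
crop(f["image"],190,60,430,240,3.3,"pics/w7b.png")
E
```

```text
(no output)
```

View pics/w7b.png

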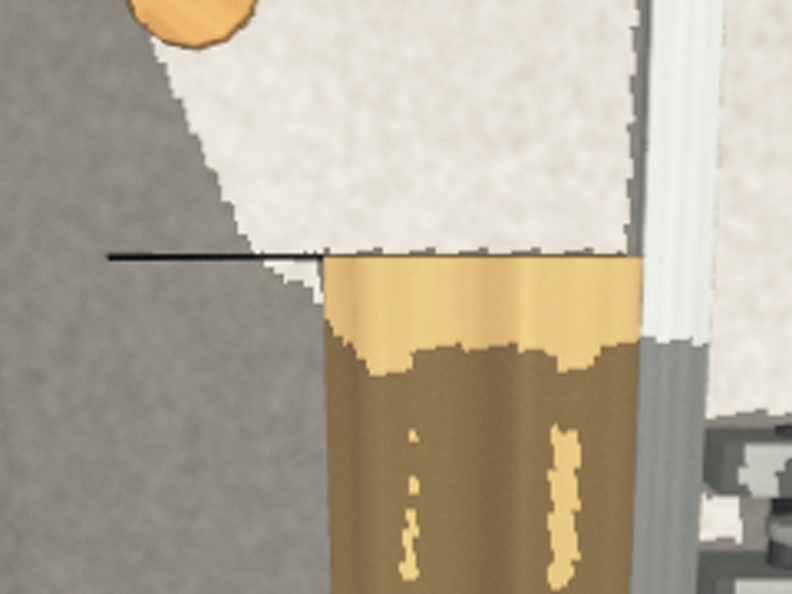

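```bash
python3 - <<'E'
from h import *
f=np.load("pics/w7.npy",allow_pickle=True).item()
b=f["image"][:,:,0].astype(int)
for u in (230,240,255,262,270,276,283,286): print(u,b[132:143,u].tolist())
print("line",np.round(w2j(J,pix2w(f,[(230,137.2),(270,137.1)],.012))*1000,2).tolist())
print("edge",np.round(w2j(J,pix2w(f,[(300,137.5),(300,136.5)],.028))*1000,2).tolist())
E
```

```text
230 [135, 131, 128, 127, 106, 35, 22, 131, 137, 135, 133]
240 [128, 126, 124, 126, 129, 26, 32, 136, 136, 131, 131]
255 [132, 129, 127, 125, 122, 31, 47, 128, 131, 132, 135]
262 [130, 129, 130, 129, 125, 27, 53, 132, 131, 131, 134]
270 [219, 220, 218, 217, 194, 42, 89, 215, 208, 131, 134]
276 [213, 213, 211, 213, 199, 46, 99, 219, 219, 218, 214]
283 [220, 224, 222, 223, 204, 47, 83, 176, 217, 217, 217]
286 [221, 222, 222, 220, 202, 43, 50, 113, 137, 135, 134]
line [[-66.33, 100.91, 12.0], [-35.55, 100.85, 12.0]]
edge [[-11.3, 100.07, 28.0], [-11.29, 100.77, 28.0]]
```

```bash
python3 - <<'E'
from h import *
f=np.load("pics/w6.npy",allow_pickle=True).item()
crop(f["image"],260,40,460,270,2.6,"pics/w6b.png")
# -x edge line of sign in w6
b=f["image"]
E
```

```text
(no output)
```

View pics/w6b.png

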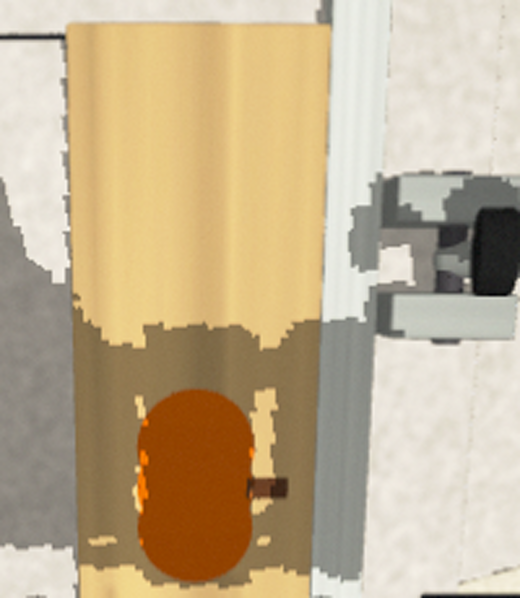

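```bash
python3 - <<'E'
from h import *
f=np.load("pics/w6.npy",allow_pickle=True).item()
C=lambda p:(np.array(p)+.5)/2.6-.5+[260,40]
P=[C(p) for p in((66.5,30),(72,280),(79,590),(329.5,30),(321,300),(312,570))]
print(np.round(w2j(J,pix2w(f,P,.028))*1000,1).tolist())
# ball in scene + wrist
from workcell import env
for cam in("scene","top"):
    t=env.grab_frame(cam);np.save(f"pics/{cam}8.npy",t,allow_pickle=True)
    for d in env.trace(t,"ball"):
        m=d["mask"].astype(np.uint8);ys,xs=np.nonzero(m);print(cam,d["score"],xs.min(),xs.max(),ys.min(),ys.max(),len(xs))
    cv2.imwrite(f"pics/{cam}8.png",t["image"])
    if cam=="scene": crop(t["image"],280,220,380,310,7,"pics/sc8.png")
E
```

```text
[[-20.3, 98.8, 28.0], [-20.4, 34.5, 28.0], [-20.8, -56.9, 28.0], [49.2, 98.9, 28.0], [49.4, 29.1, 28.0], [49.8, -50.4, 28.0]]
scene 0.71 316 328 243 284 268
```

View pics/sc8.png

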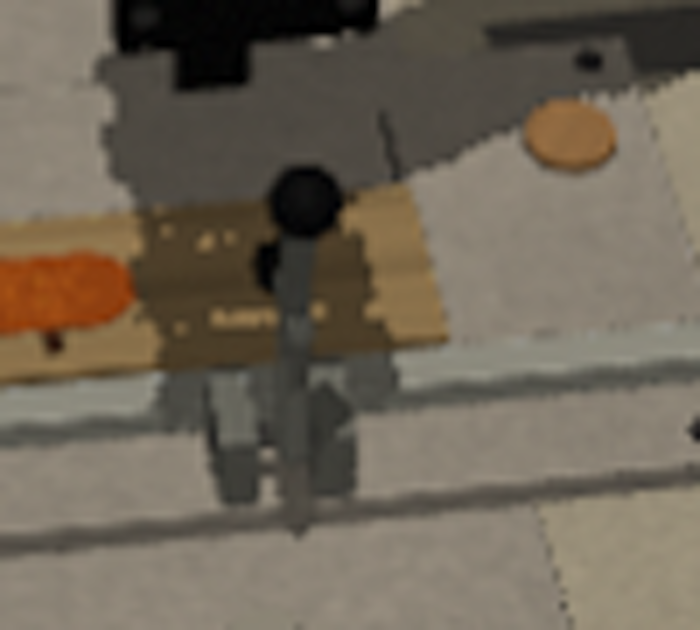

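```bash
python3 - <<'E'
from h import *
sc=np.load("pics/scene8.npy",allow_pickle=True).item();tp=np.load("pics/top8.npy",allow_pickle=True).item()
def ball(th):
    x=-115*np.cos(th)+45*np.sin(th);z=115*np.sin(th)+45*np.cos(th)
    return jp(85+x,40,28+z),85+x,28+z
for th in np.arange(.9,1.6,.05):
    b,x,z=ball(th);print(round(th,2),round(x,1),round(z,1),np.round(w2pix(sc,b),1),np.round(w2pix(tp,b),1))
# triangulate free
def ray(f,uv):
    a=pix2w(f,uv,0.1)[0];p=np.array(f["position"]);return p,(a-p)/np.linalg.norm(a-p)
p1,d1=ray(sc,(323.3,248.4));p2,d2=ray(tp,(311.5,160.5))
A=np.c_[d1,-d2];s=np.linalg.lstsq(A,p2-p1,rcond=None)[0]
a,b=p1+d1*s[0],p2+d2*s[1];print(w2j(J,[a,b])*1000)
E
```

```text
0.9 48.8 146.1 [[318.2 230.4]] [[306.6 188.1]]
0.95 54.7 147.7 [[318.7 231.7]] [[307.1 185. ]]
1.0 60.7 149.1 [[319.1 233.2]] [[307.5 182. ]]
1.05 66.8 150.1 [[319.6 234.8]] [[308. 179.]]
1.1 72.9 150.9 [[320.1 236.6]] [[308.4 176. ]]
1.15 79.1 151.3 [[320.6 238.4]] [[308.9 173.1]]
1.2 85.3 151.5 [[321.1 240.4]] [[309.4 170.2]]
1.25 91.4 151.3 [[321.6 242.6]] [[309.8 167.3]]
1.3 97.6 150.8 [[322.1 244.8]] [[310.3 164.5]]
1.35 103.7 150.1 [[322.6 247.2]] [[310.8 161.8]]
1.4 109.8 149.0 [[323.1 249.7]] [[311.2 159.1]]
1.45 115.8 147.6 [[323.5 252.3]] [[311.7 156.5]]
1.5 121.8 145.9 [[324. 255.]] [[312.1 154. ]]
1.55 127.6 143.9 [[324.5 257.8]] [[312.6 151.7]]
[[106.94751606  40.92861095 149.74915763]
 [106.73957447  38.95550556 149.56859403]]
```

The ball triangulates to jig (107, 40, 150) mm. That fits the 123 mm radius with the arm at about 1.37 rad. The sign is flush, with its edges parallel to the fence, and its front is 0.5 mm short of the line centre. I'll go for the ball now.

```bash
python3 - <<'E'
from look2 import *
O=[-90,0,YAW+180]
env.move_straight(jp(8.9,24,205),rate=.2)
print(np.round(env.inverse_kinematics(jp(107,40,205),O),1))
env.goto(jp(107,40,205),O);st(env)
env.gripper_to(.6,15);
env.dwell(.1)
f=env.grab_frame("wrist");cv2.imwrite("pics/w9.png",f["image"])
t=env.grab_frame("scene");crop(t["image"],250,150,410,270,5,"pics/sc9.png")
print(w2pix(f,jp(107,40,149.6)))
st(env)
E
```

```text
[ 13.   25.4   3.2   0.  -67.8  67.5]
 t 30.61 jig [106.56  39.87 204.21] F [-0.65  0.21 -0.33] op 0.447
[[328.91829192 256.80784765]]
 t 31.38 jig [106.99  39.99 204.99] F [ 0.35 -0.04 -0.05] op 0.599
```

View pics/w9.png

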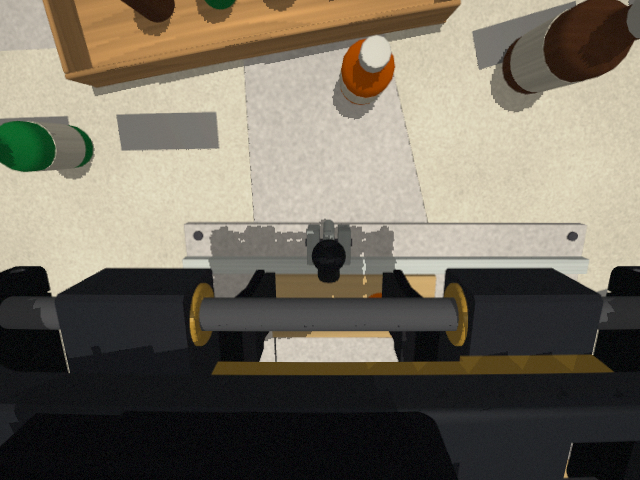

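View pics/sc9.png

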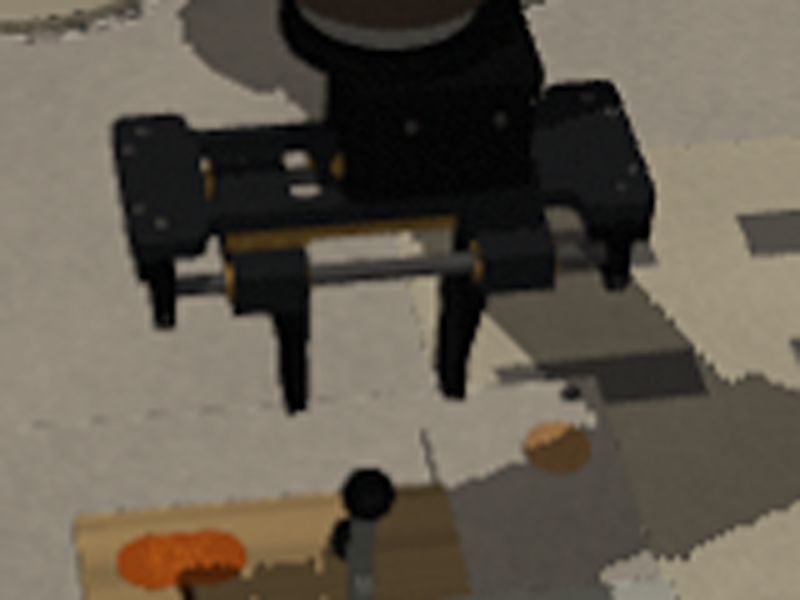

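The ball is at (329,256) in the wrist picture, against a prediction of (329,257), and it is centred between the fingers. Pinching it.

```bash
python3 - <<'E'
from look2 import *
print(env.move_straight(jp(107,40,130.6),rate=.1,force_limit=8));env.dwell(.1);st(env)
env.gripper_to(0,15);env.dwell(.1);st(env)
t=env.grab_frame("scene");crop(t["image"],250,150,410,310,3.7,"pics/sc10.png")
E
```

```text
False
 t 32.38 jig [107.63  40.2  131.68] F [ 0.06 -0.15  0.01] op 0.602
 t 33.12 jig [106.98  40.05 130.61] F [-0.03  0.73  0.35] op 0.234
```

View pics/sc10.png

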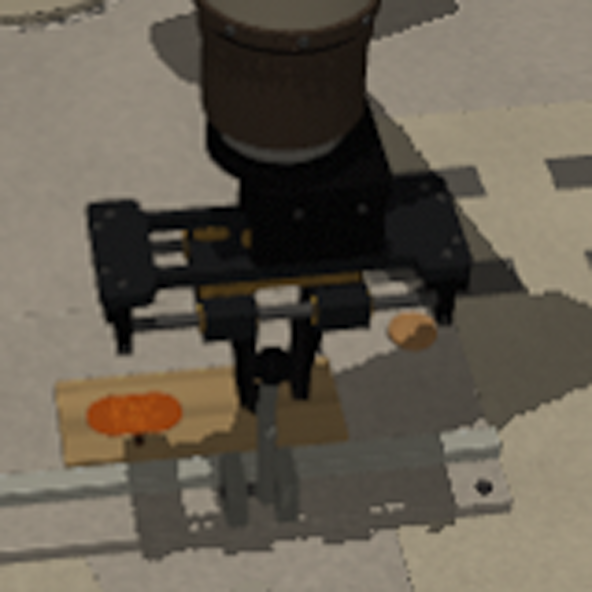

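The pinch is holding: opening 0.234 is about 20.4 mm on the 22 mm ball. Now the swing down.

```bash
cat >> h.py <<'E'
def tcp(th):
    x=-115*np.cos(th)+45*np.sin(th);z=115*np.sin(th)+45*np.cos(th)
    return jp(85+x,40,28+z-19)
E
python3 - <<'E'
from look2 import *
for th in list(np.arange(1.25,.3,-.13))+[.26]:
    r=env.move_straight(tcp(th),rate=.06,force_limit=20);p=st(env,f"{th:.2f} {r}")
    if r: break
t=env.grab_frame("scene");crop(t["image"],250,150,410,310,3.7,"pics/sc11.png")
E
```

```text
1.25 False t 33.58 jig [ 90.32  40.05 132.64] F [-1.46  1.06  1.68] op 0.237
1.12 False t 34.0 jig [ 74.27  40.09 132.38] F [-2.25  2.26  4.1 ] op 0.237
0.99 False t 34.42 jig [ 58.58  40.11 130.05] F [-1.12  2.3   6.15] op 0.235
0.86 False t 34.83 jig [ 43.34  40.09 125.72] F [-3.55  2.74  6.18] op 0.239
0.73 False t 35.25 jig [ 28.35  40.1  119.2 ] F [-3.26  3.    6.98] op 0.236
0.60 False t 35.67 jig [ 14.13  40.09 110.55] F [-5.06  3.73  4.25] op 0.237
0.47 False t 36.08 jig [  1.84  40.06 100.51] F [-3.35  3.71  3.09] op 0.231
0.34 False t 36.5 jig [-9.11 40.04 88.96] F [-2.53  4.49 -0.77] op 0.234
0.26 False t 36.82 jig [-14.81  40.09  81.45] F [-2.01  5.49 -1.67] op 0.235
```

View pics/sc11.png

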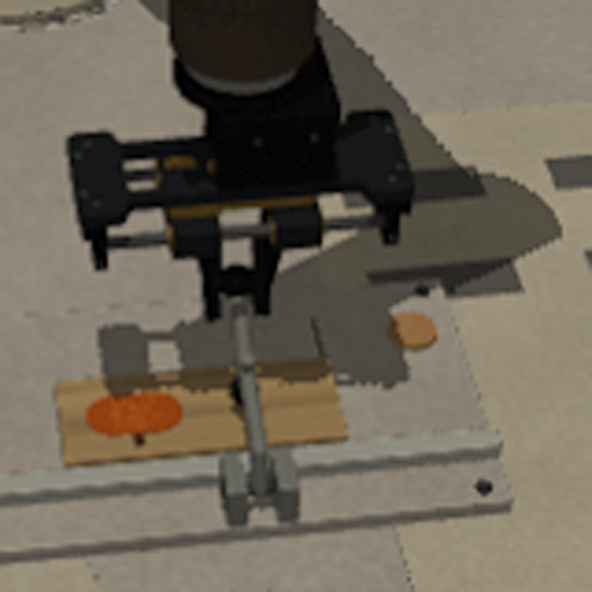

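```bash
cat >> h.py <<'E'
def tv(th): return np.array([-(115*np.sin(th)+45*np.cos(th)),0,-(115*np.cos(th)-45*np.sin(th))])/123.49
def tcp2(th,dy=0):
    x=-115*np.cos(th)+45*np.sin(th);z=115*np.sin(th)+45*np.cos(th)
    return jp(85+x,40+dy,28+z-19)
def resist(env,th,n=5):
    c,s=np.cos(J[2]),np.sin(J[2]);A=[]
    for _ in range(n):
        env.dwell(.02);S=env.read_state();F=S["force"];A.append([c*F[0]+s*F[1],-s*F[0]+c*F[1],F[2]])
    A=np.mean(A,0);t=tv(th);r=np.array([t[2],0,-t[0]])
    p=w2j(J,S["position"])[0]*1000
    return round(-A@t,2),round(A@r,2),np.round(A,2),np.round(p,2),round(S["clock"],2)
E
python3 - <<'E'
from look2 import *
print(resist(env,.26))
for th in (.24,.22,.20,.18,.165):
    r=env.move_straight(tcp2(th,1),rate=.02,force_limit=12);print(th,r,*resist(env,th))
E
```

```text
(np.float64(-3.32), np.float64(-0.45), array([-1.6 ,  4.8 , -2.95]), array([-14.78,  40.07,  81.47]), 36.95)
0.24 False 0.37 -0.51 [ 0.63 -1.47  0.  ] [-15.74  40.35  80.16] 37.32
0.22 False 1.28 -2.05 [ 2.41 -4.8  -0.08] [-17.3   40.46  77.97] 37.67
0.2 False 0.93 -2.17 [ 2.32 -4.86 -0.4 ] [-18.8   40.47  75.76] 38.03
0.18 False 0.96 -2.2 [ 2.37 -4.79 -0.34] [-20.2   40.46  73.65] 38.39
0.165 False 0.94 -1.86 [ 2.08 -5.03 -0.14] [-21.18  40.45  72.07] 38.73
```

```bash
python3 - <<'E'
from look2 import *
th=.165
while th>-.09:
    th-=.008
    r=env.move_straight(tcp2(th,.5),rate=.015,force_limit=8);R=resist(env,th,4);print(round(th,3),r,*R)
    if r or R[0]>4.7: break
    if R[4]>58: break
E
```

```text
0.157 False 0.76 -1.5 [ 1.68 -3.82 -0.1 ] [-21.59  40.43  71.36] 39.04
0.149 False 1.53 -0.89 [ 1.54 -3.52  0.88] [-22.06  40.47  70.55] 39.36
0.141 False 1.06 -1.56 [ 1.88 -4.23  0.15] [-22.61  40.44  69.62] 39.67
0.133 False 1.06 -1.13 [ 1.5  -3.71  0.38] [-23.09  40.47  68.76] 39.99
0.125 False 1.11 -1.44 [ 1.8  -4.04  0.29] [-23.62  40.46  67.86] 40.31
0.117 False 1.47 -1.46 [ 1.98 -4.12  0.61] [-24.07  40.47  67.02] 40.62
0.109 False 1.47 -0.66 [ 1.27 -4.64  1.  ] [-24.54  40.46  66.16] 40.94
0.101 False 1.06 -1.23 [ 1.58 -4.16  0.38] [-25.01  40.49  65.27] 41.26
0.093 False 1.19 -0.69 [ 1.15 -4.59  0.76] [-25.42  40.49  64.41] 41.58
0.085 False 1.08 -0.72 [ 1.12 -4.2   0.65] [-25.89  40.47  63.52] 41.89
0.077 False 1.51 -0.41 [ 1.03 -4.17  1.18] [-26.32  40.48  62.63] 42.21
0.069 False 1.36 0.19 [ 0.41 -4.55  1.31] [-26.75  40.46  61.73] 42.52
0.061 False 1.16 -0.06 [ 0.54 -4.17  1.02] [-27.19  40.46  60.81] 42.84
0.053 False 1.98 0.72 [ 0.17 -4.    2.1 ] [-27.59  40.45  59.94] 43.16
0.045 False 1.24 0.42 [ 0.12 -4.46  1.3 ] [-27.99  40.46  59.05] 43.48
0.037 False 1.17 0.7 [-0.18 -3.97  1.35] [-28.38  40.47  58.13] 43.79
0.029 False 1.3 0.64 [-0.09 -4.07  1.44] [-28.78  40.45  57.21] 44.11
0.021 False 0.8 1.4 [-0.99 -4.3   1.27] [-29.15  40.48  56.32] 44.42
0.013 False 1.13 1.46 [-0.92 -3.91  1.6 ] [-29.5   40.46  55.42] 44.74
0.005 False 1.47 1.28 [-0.65 -4.29  1.84] [-29.91  40.46  54.46] 45.06
-0.003 False 1.17 1.25 [-0.74 -3.9   1.54] [-30.25  40.47  53.56] 45.38
-0.011 False 1.86 2.02 [-1.23 -4.28  2.46] [-30.54  40.5   52.71] 45.69
-0.019 False 2.48 2.63 [-1.6  -4.09  3.23] [-30.84  40.49  51.86] 46.01
-0.027 False 3.45 2.65 [-1.32 -4.51  4.15] [-31.12  40.49  50.94] 46.33
-0.035 False 4.12 3.62 [-2.05 -4.86  5.09] [-31.46  40.48  50.08] 46.64
-0.043 False 4.76 3.66 [-1.92 -4.87  5.69] [-31.68  40.49  49.33] 46.96
```

The pad was felt at about -0.007 rad. The resistance rose from 1.2 to 4.8 N, which is about 7 N at the pad by force and at most 9 N by travel. That is inside 4–16 N, so I'll release.

```bash
python3 - <<'E'
from look2 import *
env.dwell(.2)
env.gripper_to(.55);env.dwell(.1);p=st(env)
env.move_straight(jp(p[0],p[1],130),rate=.1)
env.move_straight(jp(-60,p[1],215),rate=.15);env.dwell(.1);st(env)
f=env.grab_frame("wrist");cv2.imwrite("pics/w12.png",f["image"]);np.save("pics/w12.npy",f,allow_pickle=True)
t=env.grab_frame("scene");crop(t["image"],190,210,400,310,3.7,"pics/sc12.png")
E
```

```text
t 48.03 jig [-31.8   40.51  49.01] F [-0.16  0.33  0.17] op 0.549
 t 49.84 jig [-60.5   40.23 213.63] F [ 0.28 -0.36  0.28] op 0.551
```

View pics/w12.png

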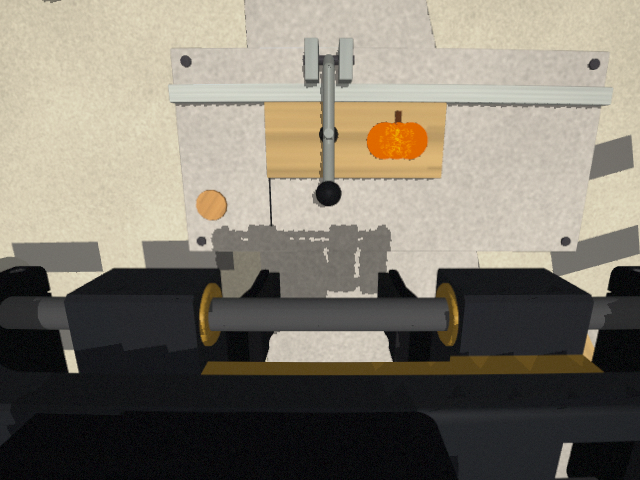

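View pics/sc12.png

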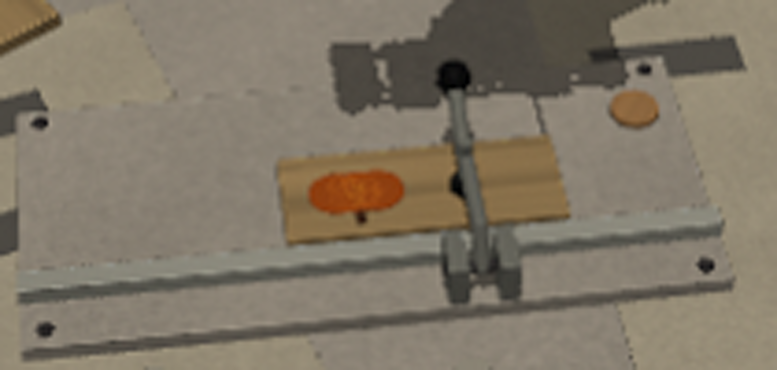

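The clamp is down across the sign with its pad on it, and the tag is undisturbed. I'll re-measure the front edge against the line now that it's clamped.

```bash
python3 - <<'E'
from h import *
f=np.load("pics/w12.npy",allow_pickle=True).item()
crop(f["image"],250,90,310,235,5,"pics/w12a.png")
b=f["image"][:,:,0].astype(int)
for v in (182,190,200,215): print(v,b[v,262:280].tolist())
for v in (110,130,150,170): print(v,b[v,258:276].tolist())
print(np.round(w2j(J,[f["position"]])*1000,1))
for v in (190,215):
    c=b[v,262:280];w=np.clip(190-c,0,None);u=262+(w*np.arange(18)).sum()/w.sum();print(u,np.round(w2j(J,pix2w(f,[(u,v)],.012))*1000,2))
for v in (110,130,150,170):
    c=b[v,258:276];k=np.nonzero(c<165)[0][0];u=258+k-1+ (c[k-1]-165)/(c[k-1]-c[k]);print(u,np.round(w2j(J,pix2w(f,[(u,v)],.028))*1000,2))
E
```

```text
182 [192, 185, 184, 185, 189, 189, 167, 49, 107, 180, 183, 182, 185, 185, 189, 186, 183, 181]
190 [194, 194, 192, 188, 187, 184, 184, 78, 73, 188, 189, 190, 189, 191, 191, 191, 188, 187]
200 [198, 202, 197, 196, 194, 188, 188, 110, 34, 155, 196, 194, 190, 191, 194, 194, 191, 191]
215 [182, 182, 187, 184, 182, 187, 187, 187, 68, 73, 195, 192, 185, 183, 183, 184, 184, 189]
110 [188, 189, 190, 191, 189, 184, 138, 110, 112, 110, 112, 114, 112, 109, 111, 111, 111, 110]
130 [185, 186, 189, 192, 190, 186, 185, 135, 120, 117, 117, 119, 118, 117, 118, 118, 115, 116]
150 [190, 190, 187, 184, 183, 187, 189, 156, 116, 114, 112, 113, 112, 111, 112, 113, 115, 112]
170 [189, 184, 181, 181, 183, 186, 188, 188, 159, 103, 100, 100, 97, 99, 98, 98, 99, 97]
[[  8.4  40.9 377.1]]
269.55686274509804 [[-34.73 100.75  12.  ]]
270.3035143769968 [[-60.86 101.05  12.  ]]
263.4130434782609 [[ 41.85 100.9   28.  ]]
264.4 [[ 23.87 100.74  28.  ]]
264.72727272727275 [[  5.45 101.21  28.  ]]
265.7931034482759 [[-13.44 101.    28.  ]]
```

View pics/w12a.png

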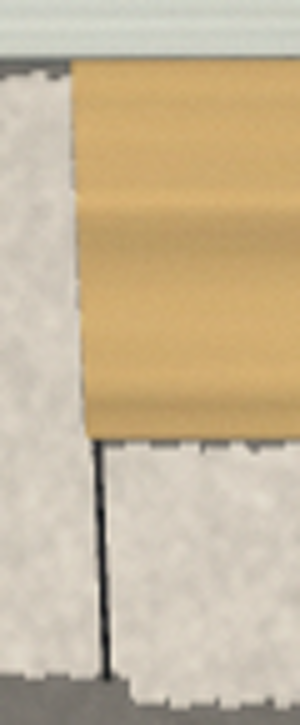

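The front edge is at 100.7–101.2 and the line at 100.75–101.05, so they coincide to about 0.5 mm. The sign is flush on the fence and clamped, so I'm handing it in.

```bash
python3 - <<'E'
from workcell import env
from h import *
st(env);env.close_job()
E
```

```text
t 49.94 jig [-60.3   40.28 213.83] F [0.72 0.11 0.47] op 0.548
the job is handed in; nothing more can be done
```

The sign is flush on the fence, on the scribed line and clamped, but it overran the line by about 5 mm on the way. I handed the job in at about 50 s of the 72 s.

**What I did**
- **Fence:** I pushed the sign against the fence with the two fingers and felt it at about 5.5 N of push. Friction takes 0.5 to 3 N of that, so the fence itself got an estimated 2.5 to 5 N.
- **Overrun:** I slid the sign along the fence from its rear end. My diagonal retreat after the second push caught its rear end and carried it past the line, against the instruction. I pushed it back from the front end and lifted straight up after that.
- **Clamp:** I swung it down by its ball and felt the pad meet the sign at about -0.01 rad. I pressed to about 7 N by force, or at most about 9 N by travel, then let go and backed off.

**Last checks**
- **Line:** In the last picture the front edge is at 100.7–101.2 mm and the line at 100.75–101.05 mm, so they agree to about 0.5 mm. A look straight down before clamping showed it about 0.5 mm short.
- **Fence:** The long edges ran parallel to it within about 0.5 mm before clamping, and in the last picture the fence side still meets it.
- **Rest:** The clamp stayed down and the tag looked undisturbed. The gripper was clear and touching nothing.
- **Not measured:** I had no peak force reading for the first fence contact, which stopped at a 6 N limit, and none of the pad's force after release. I did not check the sign between the overrun and the push back beyond that one picture.

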